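# Roll the pump roller home in the test gutter and close the keeper

## Robot

A 6-joint arm with a two-finger parallel gripper is mounted at the origin on the work surface. World frame = base frame: x ahead of the robot, y to its left, z up, the work surface at z = 0. Lengths are in mm, angles in degrees, forces in N, time in s.
With the tool pointing down it reaches from about 300 to 850 mm from the base axis. Payload 4.2 kg.
Tool frame: the origin (TCP) lies on the centre line of the jaws, within the pads' length; the fingertips stand 11 mm ahead of it and the grasp point (between the pads) lies 8 mm behind it; z points along the fingers, y is the line along which they close (so a half turn about z gives the same grasp; the last joint's range is limited). The gripper opens to 91 mm and grips with 3 to 60 N. Pads are 32 mm wide; open, the fingers measure 118 mm over their backs; the gripper's body (76 mm by 178 mm) begins 60 mm behind the grasp point.
Start: joints at [62.51, 18.312, 89.639, -0, 72.044, -1.146], TCP at [255.171, 515.296, 224.976] pointing down, gripper open.
Joint ranges: [-177.97, 177.97], [-48.28, 115.42], [12.27, 149.76], [-77.06, 257.06], [2.81, 150.46], [-146.56, 146.56]. Speed limits (degrees/s): [147.25, 147.25, 180, 180, 180, 180].

## Interface

Orientations are given as [roll, pitch, yaw] about the fixed x, y, z axes, in that order (R = Rz(yaw) Ry(pitch) Rx(roll)).
In Python, from workcell import env, grab_frame, camera_model, models gives the robot as it stands.
- The arm moves only by the shell command python3 -m crank 'ROWS' [FORCE]. ROWS is text: rows parted by semicolons, each of 7 numbers parted by spaces: the closure, from -1 (fully open) to 1 (shut), so that 0 is half open, then the shift along the tool's x, y, z in mm, then the turn, a rotation vector about the tool's x, y, z in degrees. A call has 1 to 10 rows; each row shifts and turns the commanded pose from where the row before left it, along the tool's axes as they then stand; what a row does not reach is not made up. A row lasts 1/8 s, in which the tool goes at most 62.5 mm and 10.7 degrees, less where a joint would pass 70% of its speed; a pose out of reach is approached as far as the arm can. A call is refused whole if a number of a shift passes 62.5 or a number of a turn 10.7, either way. A call with a gripper value outside its range is refused whole. The fingers move at their own pace and stop on an object; FORCE is the grip in N (left out, the last holds). Time passes only in rows, so rows that do not move let the fingers close. It gives the time, the measured TCP pose, the force, the opening and the grip force at its end, in the units of the state.
- env.state(): the state, without advancing time (a new reading comes with each control period).
- grab_frame(name): name is "side" or "top"; returns the picture (480x640x3 uint8, blue, green, red); there is no depth.
- camera_model(name): a dict with "K" (3x3 intrinsics, pixels), "R" (3x3) and "t" (3): a world point X has camera coordinates R X + t. Camera axes: x right, y down, z forward; pixel columns grow to the right and rows downward; lengths in mm; the calibration is good to about 2 mm. A picture is of the moment at which its call begins. camera_model takes no time and is no camera call.
- env.job_done(): hands the job in; it is judged then, once.
Trained networks look in the newest picture that a camera, given by its name, has taken for a name from the list of things; names that differ only in an ending like _2 or _b are one class to them, and where a whole thing is asked for, a point or a joint stands for the part that bears it (a point fixed in the world has none). Each returns a list of dicts, best first, with "p" (0 to 1); they miss things now and then, are a little off and sometimes report something else, mostly with a low value. They report only what shows in the picture. A call takes as long as a camera call. They do not tell look-alikes from the thing itself.
- models.search_frame(name, camera): "point" ([x, y, z] in mm, in world coordinates, good to about 4 mm: the middle of the surface that is visible of it).
The state is a dict: "time_s": time; "qpos": joint angles; "qvel": joint speeds; "effort": joint torques, N m; "ee_pos": TCP position; "ee_rot": TCP orientation; "force": force on the tool from outside, world axes, zero at the start; "torque": the same for the moment, N m; "gripper_width": finger opening in mm; "gripper_force": force on a finger pad.
Only numpy, scipy, OpenCV 4.12 (cv2) and the standard library are available. Lean on these libraries where they do the work, as an engineer would, in place of code of your own. Each camera call takes 0.05 s, during which the arm holds its last target. There are 200 camera calls.

## Task

With the fingertips, push the steel roller lying at the low end of the sloped gutter up and over the brow until it rests home against the end stop, and then swing the keeper arm fully across behind it so that it cannot roll back. Roll it steadily along the gutter: do not pinch it, lift it out or flick it, leave the keeper open until the roller is home, and leave the other things on the mat alone.

Things in the scene. Friction and masses are not known exactly. Their poses are not given: they have to be found in the camera images.
- gutter: Fixed aluminium gutter on a grey foot 290 x 90 x 10 mm. Origin: on the bench top (z = 0) under the gutter; x uphill along its centre line, y left looking uphill, z up. It rises from the robot's right to its left (within 36 degrees of world +y). Channel floor 44 mm wide; side walls 4 mm thick, 10 mm high above the floor. Rigid.
- valley (a point): Lowest point of the channel floor, on the centre line: gutter frame x -125, z 28 mm. Downhill of it a lip rises to x -151, z 39.6 (where the gutter ends); uphill the floor rises straight at 9 degrees to the brow. Axes as the gutter.
- brow (a point): Highest point of the channel floor, on the centre line: gutter frame x 55, z 56.5 mm. Beyond it the floor dips at 9 degrees to the foot of the end stop at x 109, z 48. The end stop is an upright plate 6 mm thick, its top at z 90, its face at x 109 looking downhill. Axes as the gutter.
- roller: Loose polished, oiled steel cylinder (slippery), 48 mm diameter, 40 mm long, about 0.3 kg, lying across the gutter. Origin: its centre; y along its length (gutter's y); x, z turn as it rolls. Starts in the valley, centre at gutter x -122, z 53 mm. Let go on the slope it rolls back; once past the brow it rolls on to the end stop and stays. 1 to 3 N move it.
- nest (a point): Where the roller's centre is when it is home against the end stop: gutter frame x 85, y 0, z 76 mm. Axes as the gutter.
- keeper (a joint): Angle of the keeper arm, rad. 0: points straight downhill beside the gutter on its left (+y); negative: swung outwards (to -0.6); grows as it swings in over the gutter and uphill; 1.571: hard stop, fully closed, square across the gutter, 4 mm downhill of the home roller. Starts open, -0.6 to 0. Stays where it is left; about 1 N at the knob moves it.
- keeper_pivot (a point): Centre of the keeper's upright pivot at mid thickness of the arm: gutter frame x 52, y 52, z 80 mm. Axes as the gutter. It stands on a fixed steel post 16 mm in diameter; its hub is 22 mm in diameter.
- keeper_knob (a point): Mid height (z 101 mm above the bench) of the keeper's knob, 64 mm from the pivot axis: an upright black pin 12 mm in diameter, from z 86 to 116 mm. It stands on the dark steel arm (74 mm long from the pivot, 10 mm wide, from z 74 to 86 mm). x points from the knob to the pivot, z up.
- spare: Bystander: stepped steel plunger standing upright on the mat, 40 mm wide, 55 mm tall, to the right (-y) of the gutter. Origin: centre of its underside. Leave alone.
- driver: Bystander: screwdriver with a red handle lying on the mat to the right (-y) of the gutter, along it, about 200 mm long, under 40 mm high. Leave alone.
- pot: Bystander: grey plastic jar 52 mm wide and 60 mm tall standing on the mat beyond the uphill end. Origin: centre of its underside. Leave alone.
There are look-alikes about, which are no part of the job. What is shaped like the roller but brown or purple is not meant.

How it is judged:
By the outcome, as a careful person would: the job done as asked, in the order asked, and still so for the second after the job is handed in, with the robot touching nothing.
It also fails if it takes over 48 s, if anything falls off the work surface, if the arm or the gripper's body presses on something with over 40 N, if the wrist force passes 120 N, or if a joint passes its speed limit or range.

## Working session

There is one attempt and no reset: what is moved stays moved. The work goes in short steps, Python scripts to look and compute and a shell command to move; the robot and the scene stay as the last step left them, time stands still between calls to the robot, and variables do not carry over. Pictures are saved under pics/ and viewed, at most 10 in all, crops included, and the job is handed in when it is done.

```bash
mkdir -p pics; ls; python3 - <<'E'
from workcell import env, grab_frame, camera_model, models
import cv2, numpy as np
for c in("top","side"):
    im=grab_frame(c); cv2.imwrite(f"pics/{c}0.png",im)
    m=camera_model(c);K,R,t=[np.array(m[k]) for k in"KRt"]
    print(c,K.tolist(),(-R.T@t).round(),R.round(3).tolist())
    for n in("roller","gutter","keeper_knob","keeper","spare","driver","pot"):
        for d in models.search_frame(n,c)[:4]:
            p=np.array(d["point"]);q=K@(R@p+t);print(n,round(d["p"],2),p.round(),(q[:2]/q[2]).round())
s=env.state();print(s["time_s"],s["ee_pos"],s["ee_rot"],s["gripper_width"],s["force"])
E
```

```text
pics
top [[535.2911988441058, 0.0, 328.17863637540916], [0.0, 535.2911988441058, 231.6111765691468], [0.0, 0.0, 1.0]] [ 488.   32. 1364.] [[0.012, -1.0, -0.001], [-0.992, -0.012, -0.125], [0.125, 0.003, -0.992]]
roller 0.91 [ 559. -185.   76.] [419. 270.]
roller 0.77 [ 648. -303.   52.] [465. 235.]
gutter 0.72 [516. -73.  38.] [372. 288.]
gutter 0.47 [ 559. -186.   74.] [420. 270.]
keeper_knob 0.64 [457. -75.  86.] [374. 312.]
keeper 0.48 [461. -72.  86.] [373. 311.]
spare 0.57 [608.  52.  35.] [321. 250.]
spare 0.47 [ 558. -182.   76.] [418. 270.]
spare 0.43 [513. -76.  38.] [373. 289.]
driver 0.75 [ 721. -179.   21.] [413. 207.]
pot 0.88 [549. 377.  63.] [187. 272.]
side [[547.2085108161644, 0.0, 327.041617863409], [0.0, 547.2085108161644, 244.79548540417025], [0.0, 0.0, 1.0]] [495. 866. 760.] [[-0.986, -0.17, 0.006], [-0.108, 0.602, -0.791], [0.131, -0.78, -0.612]]
roller 0.77 [ 563. -331.   33.] [379. 185.]
roller 0.69 [ 567. -177.   66.] [372. 207.]
roller 0.58 [ 645. -292.   36.] [345. 188.]
keeper_knob 0.56 [458. -75.  91.] [420. 229.]
keeper 0.83 [459. -78.  87.] [419. 230.]
spare 0.66 [609.  65.  32.] [337. 286.]
driver 0.58 [ 714. -166.   23.] [308. 219.]
pot 0.72 [546. 404.  59.] [344. 431.]
0.8 [255.17498691 515.29518431 225.0108689 ] [1.79991835e+02 8.35113801e-04 1.53657491e+02] 91.11568270083939 [-0.55376179 -0.4899265   0.28391378]
```

View pics/top0.png

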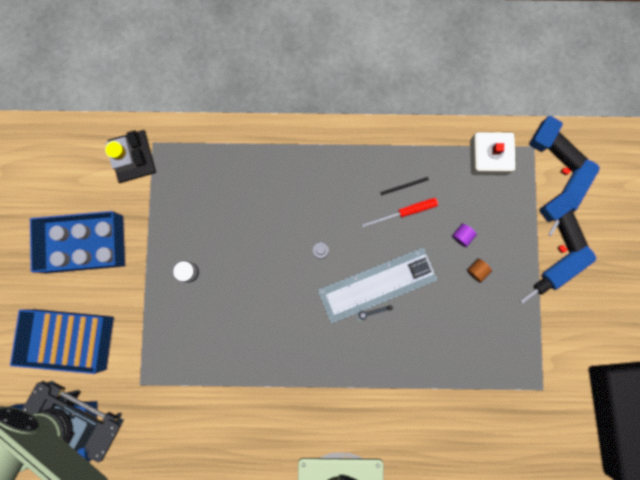

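View pics/side0.png

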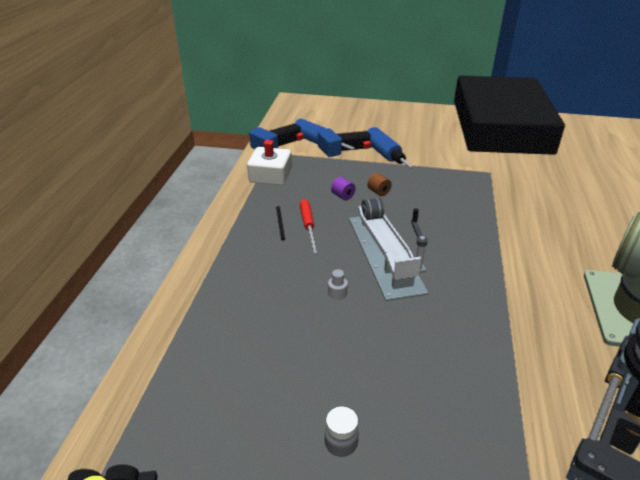

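The top view shows the gutter foot between about (320,292) and (437,275). The steel roller is at (420,267), the keeper pivot at (363,315) and the knob at (389,308). Roller candidates are steel on the gutter (420,267), purple (465,235) and brown (480,270); I choose the steel one. Next I fit the gutter pose and check it in a crop.

```bash
cat > h.py <<'E'
import cv2, numpy as np
from workcell import env, grab_frame, camera_model, models
from scipy.optimize import least_squares
def cam(c):
    m=camera_model(c); return [np.array(m[k],float) for k in"KRt"]
def proj(c,P):
    K,R,t=cam(c); q=(np.atleast_2d(P)@R.T+t)@K.T; return q[:,:2]/q[:,2:]
def g2w(g,P):
    P=np.atleast_2d(np.array(P,float)); a=np.radians(g[2]); c,s=np.cos(a),np.sin(a)
    return np.c_[g[0]+c*P[:,0]-s*P[:,1], g[1]+s*P[:,0]+c*P[:,1], P[:,2]]
def ray(c,px,z):
    K,R,t=cam(c); d=R.T@np.linalg.solve(K,[*px,1]); o=-R.T@t; return o+d*(z-o[2])/d[2]
def knob(g,k):  # keeper angle rad -> world knob
    return g2w(g,[52-64*np.cos(k),52-64*np.sin(k),101])[0]
E
python3 - <<'E'
from h import *
im=cv2.imread("pics/top0.png"); hsv=cv2.cvtColor(im,cv2.COLOR_BGR2HSV)
sub=im[240:335,300:460].astype(int)
print(im[310,335],im[285,330],im[250,420],im[330,350])
# foot + channel: brighter than mat
mask=(sub.min(2)>100).astype(np.uint8)
mat=im[360,300].astype(int); mask=((np.abs(sub-mat).sum(2)>70)).astype(np.uint8)
n,l,st,_=cv2.connectedComponentsWithStats(mask); i=1+st[1:,4].argmax(); 
pts=np.argwhere(l==i)[:,::-1]+[300,240]
print(st[i]); box=cv2.boxPoints(cv2.minAreaRect(pts.astype(np.float32)));print(box.tolist())
K=[ray("top",b,10) for b in box]; print(np.round(K,1).tolist())
for a,b in zip(K,K[1:]+K[:1]): d=b-a;print(np.linalg.norm(d).round(1),np.degrees(np.arctan2(d[1],d[0])).round(1))
crop=cv2.resize(im[230:335,300:500],None,fx=4,fy=4,interpolation=cv2.INTER_CUBIC)
cr2=cv2.resize(cv2.imread("pics/side0.png")[160:310,320:460],None,fx=4,fy=4,interpolation=cv2.INTER_CUBIC)
cv2.imwrite("pics/c1.png",crop);cv2.imwrite("pics/c2.png",cr2)
E
```

```text
[233 224 221] [164 157 143] [168 158 143] [127 129 129]
[  19    9  118   73 3640]
[[317.9270935058594, 289.4358825683594], [423.8248596191406, 246.41488647460938], [437.2171325683594, 279.3805236816406], [331.3193664550781, 322.4015197753906]]
[[510.6, 59.5, 10.0], [622.6, -207.9, 10.0], [539.5, -240.8, 10.0], [429.2, 24.9, 10.0]]
289.9 -67.3
89.4 -158.4
287.7 112.6
88.5 23.1
```

View pics/c1.png

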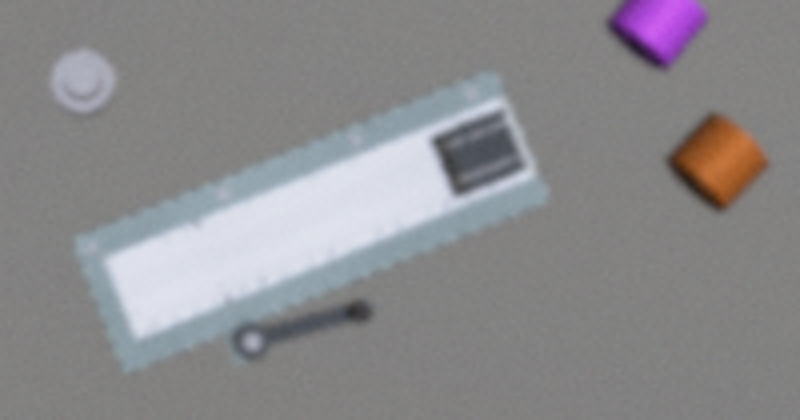

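View pics/c2.png

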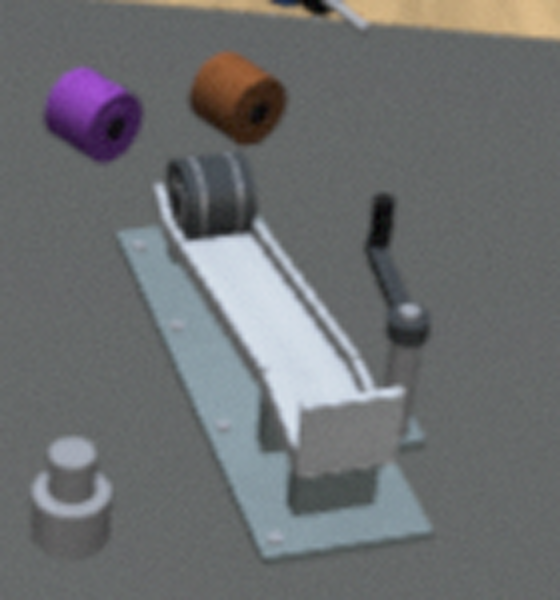

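The crops show the dark steel roller in the channel's low end: top (420,268), side crop (212,195). The keeper hub is at top (363,315) and the knob at (390,307). Purple and brown lie off the gutter.

```bash
python3 - <<'E'
from h import *
def res(v):
    g=v[:3];k=v[3];r=[]
    f=v[4]
    P=g2w(g,[[f+145,-45,10],[f-145,-45,10],[f-145,45,10],[f+145,45,10]])
    r.append(proj("top",P)-[[318.5,289.6],[424,247.5],[437,279],[331.5,322]])
    kn=knob(g,k);kn[2]=116
    T=[g2w(g,[-122,0,76])[0],g2w(g,[52,52,88])[0],kn]
    r.append(proj("top",T)-[[420.5,268],[363,315.2],[390.2,307.5]])
    T=[g2w(g,[52,52,86])[0],kn,g2w(g,[115,0,90])[0]]
    r.append(proj("side",T)-[[422,239.5],[416,210],[408.2,259.3]])
    return np.concatenate(r).ravel()
s=least_squares(res,[520,-70,112.6,-.2,-18],loss="soft_l1")
print(s.x.round(3)); print(s.fun.reshape(-1,2).round(1).tolist())
g=s.x[:3]; np.save("g.npy",s.x)
for n,p in dict(roller=[-122,0,53],valley=[-125,0,28],brow=[55,0,56.5],nest=[85,0,76],pivot=[52,52,80]).items(): print(n,g2w(g,p)[0].round(1))
print("knob",knob(g,s.x[3]).round(1), "closed",knob(g,1.571).round(1))
E
```

```text
[ 5.18916e+02 -7.61920e+01  1.12369e+02 -9.90000e-02 -1.67120e+01]
[[-0.6, -0.6], [0.1, -0.9], [1.0, 0.7], [-0.4, 0.7], [0.5, -0.6], [-0.5, -0.4], [-0.4, -0.0], [0.3, -0.6], [0.1, -0.7], [0.4, 0.6]]
roller [ 565.3 -189.    53. ]
valley [ 566.5 -191.8   28. ]
brow [498.  -25.3  56.5]
nest [486.6   2.4  76. ]
pivot [451.  -47.9  80. ]
knob [ 469.4 -109.2  101. ] closed [510.2 -23.5 101. ]
```

```bash
python3 -m crank '1 -42.5 -35.6 0 0 0 0;1 -42.5 -35.6 0 0 0 0;1 -42.5 -35.6 0 0 0 0;1 -42.5 -35.6 0 0 0 0;1 -42.5 -35.6 0 0 0 0;1 -42.5 -35.6 0 0 0 0;1 -42.5 -35.6 0 0 0 0;1 -42.5 -35.6 0 0 0 0;1 -42.5 -35.6 0 0 0 0;1 -42.5 -35.6 0 0 0 0' 20
python3 -m crank '1 -42.5 -35.6 0 0 0 0;1 -42.5 -35.6 0 0 0 0;1 -42.5 -35.6 0 0 0 0;1 -42.5 -35.6 0 0 0 0;1 -42.5 -35.6 0 0 0 0;1 0 0 0 0 0 10.6;1 0 0 0 0 0 10.6;1 0 0 0 0 0 10.6;1 0 0 0 0 0 10.6;1 0 0 0 0 0 10.6'
python3 -m crank '1 0 0 0 0 0 10.6;1 0 0 0 0 0 10.6;1 0 0 0 0 0 10.6;1 0 0 0 0 0 10.6;1 0 0 0 0 0 10.6;1 0 0 0 0 0 10.6;1 0 0 0 0 0 10.6;1 0 0 0 0 0 4.1'
```

```text
time_s: 2.05
ee_pos: [478.7, 5.9, 225.3]
ee_rot: [180.0, 0.0, 153.6]
force: [0.7, 0.0, 0.7]
gripper_width: 0.5
gripper_force: 0.0
time_s: 3.3
ee_pos: [589.5, -246.2, 224.8]
ee_rot: [-180.0, -0.0, 100.3]
force: [-0.3, 0.3, -0.2]
gripper_width: 0.5
gripper_force: 0.0
time_s: 4.3
ee_pos: [589.5, -246.1, 224.9]
ee_rot: [-180.0, -0.0, 22.2]
force: [0.1, 0.6, 0.5]
gripper_width: 0.7
gripper_force: 0.0
```

```bash
cat >> h.py <<'E'
def st():
    v=np.load("g.npy"); a=np.radians(v[2]); Ri=np.array([[np.cos(a),np.sin(a)],[-np.sin(a),np.cos(a)]])
    s=env.state(); p=s["ee_pos"]; f=s["force"]
    print("t",round(s["time_s"],2),"gutter xy",(Ri@(np.array(p[:2])-v[:2])).round(1),"z",round(p[2],1),"F",(Ri@np.array(f[:2])).round(1),round(f[2],1),"rot",np.round(s["ee_rot"],1))
E
python3 -m crank '1 0 0 55 0 0 0;1 0 0 55 0 0 0;1 0 0 40 0 0 0;1 0 0 19 0 0 0;1 0 0 0 0 0 0' >/dev/null
python3 -c "from h import *;st()"
```

```text
t 4.92 gutter xy [-183.2    0.2] z 54.2 F [0.3 1.5] 1.0 rot [-179.8    0.2   22.4]
```

```bash
python3 -m crank '1 0 -8 -2 0 0 0;1 0 -7 0 0 0 0;1 0 -3 0 0 0 0;1 0 -3 0 0 0 0;1 0 -3 -0.5 0 0 0;1 0 -3 -0.5 0 0 0' >/dev/null
python3 -c "from h import *;st()"
```

```text
t 5.67 gutter xy [-156.9   -0.6] z 59.0 F [0.2 0.8] 0.6 rot [-180.    -0.    22.4]
```

```bash
python3 -m crank '1 0 -3 -0.4 0 0 0;1 0 -3 -0.4 0 0 0;1 0 -3 -0.4 0 0 0;1 0 -4 -0.6 0 0 0;1 0 -4 -0.6 0 0 0;1 0 -4 -0.6 0 0 0;1 0 -4 -0.6 0 0 0' >/dev/null
python3 - <<'E'
from h import *
st()
a=grab_frame("top");b=grab_frame("side")
A=cv2.resize(a[220:335,320:470],None,fx=3,fy=3);B=cv2.resize(b[150:290,330:450],None,fx=3,fy=3)
o=np.zeros((420,820,3),np.uint8)[:, :800];o[:345,:440]=A[:,:440];o[:420,440:800]=B;cv2.imwrite("pics/d1.png",o)
E
```

```text
t 6.55 gutter xy [-131.7   -0.6] z 62.6 F [-0.2 -0.1] 1.1 rot [-180.    -0.    22.4]
```

View pics/d1.png

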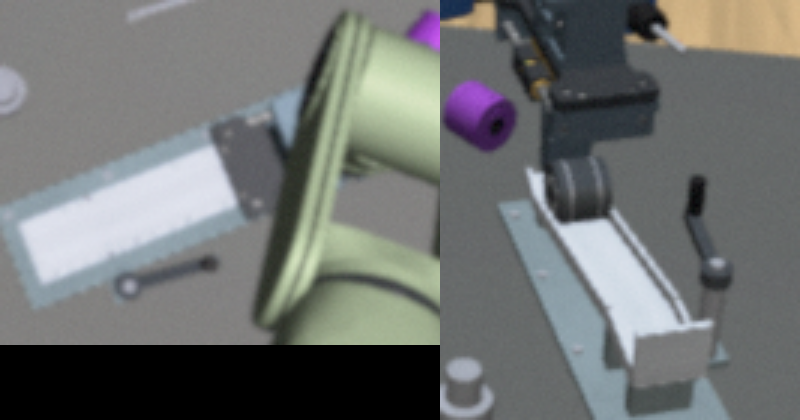

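The side crop shows the roller moving up the gutter at (580,190), with the fingertips behind it and the keeper still open.

```bash
for i in 1; do :; done
python3 -m crank '1 0 -4 -0.6 0 0 0;1 0 -4 -0.6 0 0 0;1 0 -4 -0.6 0 0 0;1 0 -4 -0.7 0 0 0;1 0 -4 -0.6 0 0 0;1 0 -4 -0.6 0 0 0;1 0 -4 -0.7 0 0 0;1 0 -4 -0.6 0 0 0;1 0 -4 -0.6 0 0 0;1 0 -4 -0.6 0 0 0' >/dev/null
python3 -c "from h import *;st()"
python3 -m crank '1 0 -4 -0.6 0 0 0;1 0 -4 -0.6 0 0 0;1 0 -4 -0.6 0 0 0;1 0 -4 -0.7 0 0 0;1 0 -4 -0.6 0 0 0;1 0 -4 -0.6 0 0 0;1 0 -4 -0.7 0 0 0;1 0 -4 -0.6 0 0 0;1 0 -4 -0.6 0 0 0;1 0 -4 -0.6 0 0 0' >/dev/null
python3 - <<'E'
from h import *
st()
b=grab_frame("side")
cv2.imwrite("pics/d2.png",cv2.resize(b[150:290,330:450],None,fx=4,fy=4))
E
```

```text
t 7.9 gutter xy [-91.7  -0.6] z 68.8 F [-0.8 -0.1] 0.8 rot [-180.    -0.    22.4]
t 9.15 gutter xy [-51.8  -0.7] z 75.0 F [-1.8 -0.2] 0.5 rot [-180.    -0.    22.4]
```

View pics/d2.png

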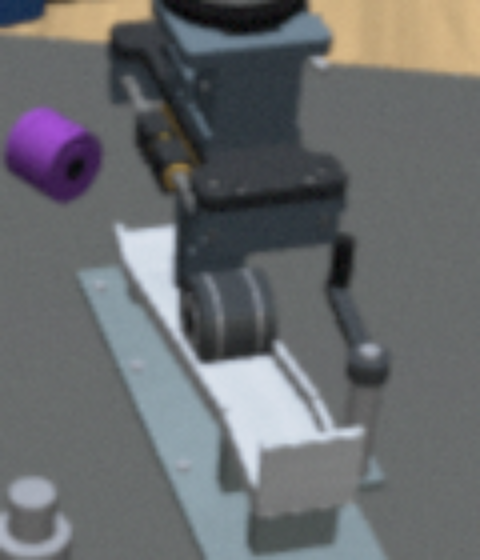

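The roller is about midway at crop (232,312), square in the channel with the fingertips behind it, and the body clears the knob.

```bash
python3 -m crank '1 0 -4 -0.6 0 0 0;1 0 -4 -0.6 0 0 0;1 0 -4 -0.6 0 0 0;1 0 -4 -0.7 0 0 0;1 0 -4 -0.6 0 0 0;1 0 -4 -0.6 0 0 0;1 0 -4 -0.7 0 0 0;1 0 -4 -0.6 0 0 0;1 0 -4 -0.6 0 0 0;1 0 -4 -0.6 0 0 0' >/dev/null
python3 -c "from h import *;st()"
python3 -m crank '1 0 -4 -0.6 0 0 0;1 0 -4 -0.6 0 0 0;1 0 -3 -0.5 0 0 0;1 0 -3 -0.5 0 0 0;1 0 -3 -0.4 0 0 0;1 0 -2 -0.3 0 0 0;1 0 -2 -0.3 0 0 0;1 0 -2 -0.3 0 0 0;1 0 -2 -0.3 0 0 0;1 0 -2 0 0 0 0' >/dev/null
python3 -c "from h import *;st()"
python3 -m crank '1 0 -2 0 0 0 0;1 0 -2 0 0 0 0;1 0 -2 0 0 0 0;1 0 -2 0 0 0 0;1 0 -2 0 0 0 0;1 0 -2 0 0 0 0;1 0 -2 0 0 0 0;1 0 -2 0.3 0 0 0;1 0 -2 0.3 0 0 0;1 0 -2 0.3 0 0 0' >/dev/null
python3 -c "from h import *;st()"
```

```text
t 10.45 gutter xy [-11.7  -0.6] z 81.1 F [-0.4 -0.3] 0.2 rot [-180.     0.    22.4]
t 11.7 gutter xy [15.1 -0.6] z 85.0 F [-1.4  0.7] 0.4 rot [-180.    -0.    22.4]
t 12.95 gutter xy [35.1 -0.7] z 84.0 F [-0.6 -0. ] -0.1 rot [-180.    -0.    22.4]
```

```bash
python3 -m crank '1 0 -2 0.3 0 0 0;1 0 -2 0.3 0 0 0;1 0 -2 0.3 0 0 0;1 0 -2 0.3 0 0 0;1 0 -1 0 0 0 0;1 0 0 0 0 0 0' >/dev/null
python3 -c "from h import *;st()"
python3 -m crank '1 0 8 0 0 0 0;1 0 12 -10 0 0 0;1 0 10 -50 0 0 0;1 0 10 -30 0 0 0' >/dev/null
python3 - <<'E'
from h import *
st(); v=np.load("g.npy")
b=grab_frame("side"); print(proj("side",g2w(v[:3],[85,0,76])))
for d in models.search_frame("roller","side")+models.search_frame("keeper_knob","side"): print(round(d["p"],2),np.round(d["point"]))
cv2.imwrite("pics/d3.png",cv2.resize(b[150:310,330:460],None,fx=3.5,fy=3.5))
E
```

```text
t 13.7 gutter xy [44.  -0.6] z 82.9 F [-0.1  0.3] -0.5 rot [-180.    -0.    22.4]
t 14.2 gutter xy [ 2.2 -1.4] z 175.7 F [-0.8 -0.6] -0.9 rot [179.9  -0.2  22.3]
[[402.94461039 255.97556387]]
0.6 [489.   9.  92.]
0.52 [ 570. -326.   34.]
0.8 [460. -73.  93.]
```

View pics/d3.png

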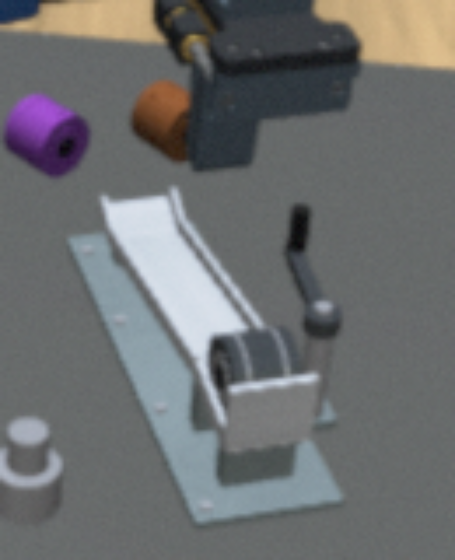

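The roller rests home behind the end stop plate at crop (255,360), and the keeper is open with its knob at (298,228). Next I go to the outer side of the knob.

```bash
python3 -m crank '1 -48 4 0 0 0 0;1 -47 0 0 0 0 0;1 0 0 40 0 0 0;1 0 0 30 0 0 0;1 0 0 0 0 0 0' >/dev/null
python3 -c "from h import *;st()"
python3 -m crank '1 4 0 0 0 0 0;1 4 0 0 0 0 0;1 4 0 0 0 0 0;1 4 0 0 0 0 0;1 4 0 0 0 0 0;1 4 0 0 0 0 0' >/dev/null
python3 -c "from h import *;st()"
```

```text
t 14.97 gutter xy [ 1.5 96.6] z 100.4 F [-0.1 -0.2] 0.8 rot [-179.7    0.3   22.3]
t 15.72 gutter xy [-0.  70.1] z 102.9 F [-0.3  0.9] 1.5 rot [-180.    -0.    22.4]
```

```bash
python3 -m crank '1 4 0 -1 0 0 0;1 4 0 0 0 0 0;1 4 0 0 0 0 0;1 4 0 0 0 0 0;1 4 0 0 0 0 0;1 4 0 0 0 0 0;1 4 0 0 0 0 0;1 4 0 0 0 0 0;1 4 0 0 0 0 0;1 4 0 0 0 0 0' >/dev/null
python3 - <<'E'
from h import *
st()
b=grab_frame("side")
for d in models.search_frame("keeper_knob","side"): print(round(d["p"],2),np.round(d["point"]))
cv2.imwrite("pics/d4.png",cv2.resize(b[150:310,330:460],None,fx=3.5,fy=3.5))
E
```

```text
t 16.98 gutter xy [ 2.6 32.9] z 103.4 F [8.9 8.3] 8.4 rot [-179.7    0.4   22.4]
0.93 [483. -58.  88.]
```

View pics/d4.png

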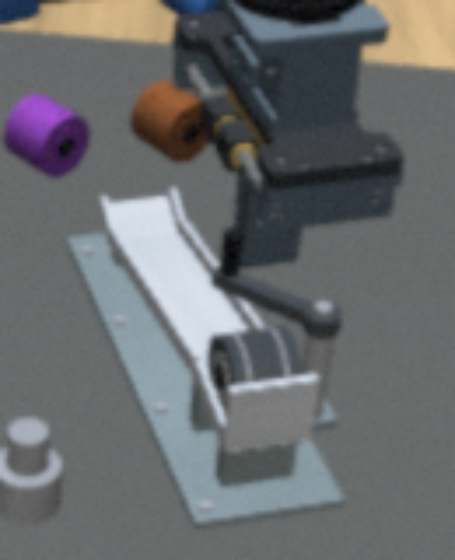

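The knob has swung in over the gutter to crop (230,250), at about 0.7 rad, and the roller is still home. I back off to push from downhill.

```bash
python3 -m crank '1 -6 2 -1 0 0 0;1 -6 0 0 0 0 0;1 0 14 0 0 0 0;1 0 14 0 0 0 0;1 16 0 0 0 0 0;1 16 0 0 0 0 0;1 12 0 0 0 0 0;1 2 0 0 0 0 0;1 0 0 0 0 0 0' >/dev/null
python3 - <<'E'
from h import *
st()
b=grab_frame("top")
for d in models.search_frame("keeper_knob","top"): print(round(d["p"],2),np.round(d["point"]))
b=grab_frame("side")
for d in models.search_frame("keeper_knob","side"): print(round(d["p"],2),np.round(d["point"]))
v=np.load("g.npy")
for k in(.5,.6,.7,.8,.9): print(k,knob(v[:3],k).round())
E
```

```text
t 18.2 gutter xy [-29.6  -3.6] z 104.6 F [0.  0.3] 0.8 rot [-180.     0.    22.4]
0.6 [450. -46.  86.]
0.56 [481. -61.  92.]
0.5 [501. -88. 101.]
0.6 [505. -83. 101.]
0.7 [508. -77. 101.]
0.8 [510. -72. 101.]
0.9 [513. -66. 101.]
```

```bash
python3 -m crank '1 0 -5 0 0 0 0;1 0 -5 0 0 0 0;1 0 -4 0 0 0 0;1 0 -4 0 0 0 0;1 0 -4 0 0 0 0;1 0 -4 0 0 0 0;1 0 -4 0 0 0 0;1 0 -4 0 0 0 0;1 0 -4 0 0 0 0;1 0 -4 0 0 0 0' >/dev/null
python3 -c "from h import *;st()"
python3 -m crank '1 0 -3 0 0 0 0;1 0 -3 0 0 0 0;1 0 -3 0 0 0 0;1 0 -3 0 0 0 0;1 0 -3 0 0 0 0' >/dev/null
python3 -c "from h import *;st()"
```

```text
t 19.65 gutter xy [12.6 -3.3] z 104.6 F [-1.9 -1.1] 0.3 rot [-180.     0.    22.4]
t 20.27 gutter xy [27.2 -3.6] z 104.8 F [-1.3  0.8] 0.4 rot [-180.     0.    22.4]
```

```bash
python3 -m crank '1 0 -2 0 0 0 0;1 0 -2 0 0 0 0;1 0 -1 0 0 0 0;1 0 0 0 0 0 0' >/dev/null
python3 -c "from h import *;st()"
python3 -m crank '1 0 -1 0 0 0 0;1 0 -1 0 0 0 0;1 0 0 0 0 0 0' >/dev/null
python3 -c "from h import *;st()"
```

```text
t 20.77 gutter xy [32.1 -3.5] z 104.8 F [ 0.3 -0.3] 0.3 rot [-180.     0.    22.4]
t 21.15 gutter xy [34.1 -3.6] z 104.8 F [0.7 0.1] 0.3 rot [-180.    -0.    22.4]
```

```bash
python3 -m crank '1 0 -1 0 0 0 0;1 0 -1 0 0 0 0;1 0 0 0 0 0 0' >/dev/null
python3 - <<'E'
from h import *
st()
b=grab_frame("side")
cv2.imwrite("pics/d5.png",cv2.resize(b[170:310,350:450],None,fx=4,fy=4))
E
```

```text
t 21.52 gutter xy [36.1 -3.7] z 104.8 F [-1.7 -0.9] -0.0 rot [-180.    -0.    22.4]
```

View pics/d5.png

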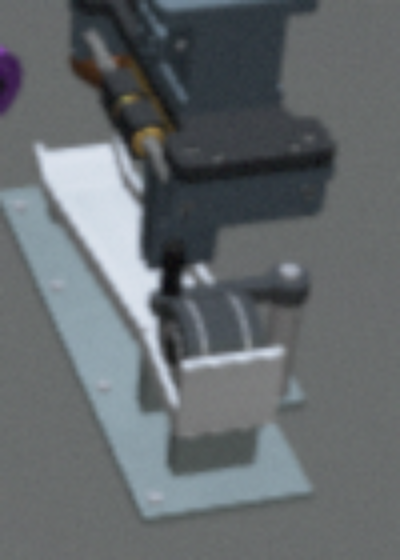

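The side crop shows the keeper nearly square across, with its knob at (172,262) and the roller home behind it. I push until the hard stop is felt.

```bash
for i in 1; do python3 -m crank '1 0 -1 0 0 0 0;1 0 -1 0 0 0 0;1 0 0 0 0 0 0'|grep force: ; python3 -c "from h import *;st()"; done
python3 -m crank '1 0 -1 0 0 0 0;1 0 -1 0 0 0 0;1 0 0 0 0 0 0' >/dev/null; python3 -c "from h import *;st()"
```

```text
force: [2.7, -5.9, -0.8]
gripper_force: 3.1
t 21.95 gutter xy [36.6 -3.7] z 105.0 F [-6.4 -0.2] -0.8 rot [179.8  -0.   22.4]
t 22.32 gutter xy [36.9 -3.8] z 105.0 F [-11.9   2.4] -1.5 rot [179.6  -0.   22.5]
```

```bash
python3 -m crank '1 0 6 0 0 0 0;1 0 10 0 0 0 0;1 0 10 -20 0 0 0;1 0 10 -50 0 0 0;1 0 20 -50 0 0 0;1 0 50 0 0 0 0;1 0 50 0 0 0 0;1 0 0 0 0 0 0' >/dev/null
python3 - <<'E'
from h import *
st(); v=np.load("g.npy")
a=grab_frame("top");b=grab_frame("side")
for c in("top","side"):
  for n in("roller","keeper_knob","spare","driver","pot"):
    for d in models.search_frame(n,c)[:1]: print(c,n,round(d["p"],2),np.round(d["point"]))
B=cv2.resize(b[170:310,350:450],None,fx=4,fy=4);A=cv2.resize(a[240:340,310:410],None,fx=4,fy=4)
def dot(im,c,x0,y0,P):
    for p in proj(c,P): cv2.circle(im,(int((p[0]-x0)*4),int((p[1]-y0)*4)),3,(0,255,0),-1)
kn=knob(v[:3],1.571);kn[2]=116
dot(B,"side",350,170,[kn]);dot(A,"top",310,240,[kn])
o=np.zeros((560,800,3),np.uint8);o[:400,:400]=A;o[:,400:]=B;cv2.imwrite("pics/d6.png",o)
E
```

```text
t 23.32 gutter xy [-118.7   -3.2] z 224.1 F [0.4 0.2] -0.5 rot [-180.     0.    22.2]
top roller 0.87 [484.   6.  97.]
top keeper_knob 0.71 [470. -42.  87.]
top spare 0.49 [612.  51.  34.]
top driver 0.81 [ 717. -180.   21.]
top pot 0.84 [550. 376.  60.]
side roller 0.94 [ 564. -330.   33.]
side keeper_knob 0.76 [480. -33.  92.]
side spare 0.96 [608.  65.  32.]
side driver 0.8 [ 714. -168.   23.]
side pot 0.65 [545. 402.  58.]
```

View pics/d6.png

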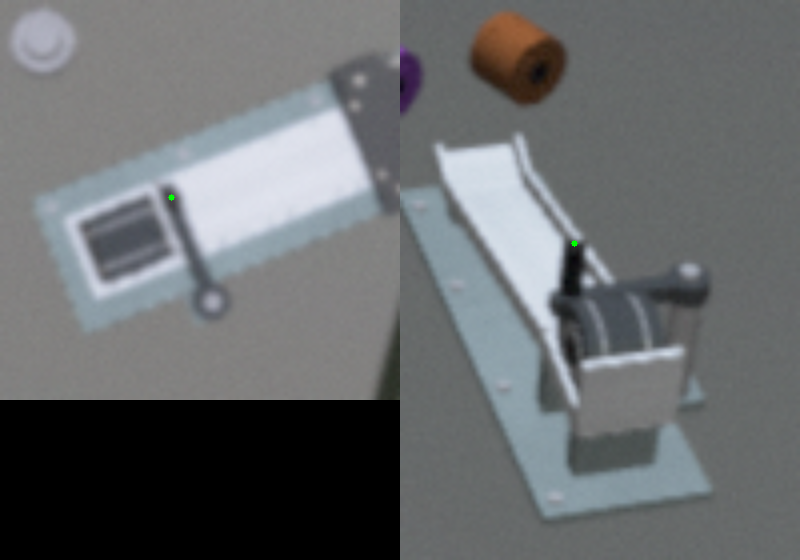

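The knob coincides with its predicted closed position in both views: top crop (171,195) and side crop (574,243). The arm lies square across the gutter, the roller is home, and the bystanders have not moved.

```bash
python3 -c "
from workcell import env
print(env.job_done())"
```

```text
the job is handed in; nothing more can be done
None
```

The steel roller is home against the end stop with the keeper swung to its hard stop behind it; the bystanders were left alone, and the job was handed in at about 24 s of the 48 s allowed.

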